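Find the rattling tin

ROBOT

A 6-joint arm with a two-finger parallel gripper is mounted at the origin on the work surface. World frame = base frame: x ahead of the robot, y to its left, z up, the work surface at z = 0. Lengths are in m, angles in rad, forces in N, time in s.
With the tool pointing down it reaches from about 0.35 to 0.775 m from the base axis. Payload 7.3 kg.
Tool frame: the origin (TCP) lies at the very end of the fingers, on their centre line; the grasp point (between the pads) lies 19 mm behind it; z points along the fingers, x is the direction in which the jaws open and shut, and the axes are right-handed (so a half turn about z gives the same grasp; the last joint's range is limited). The gripper opens to 92 mm and grips with 3 to 60 N. Pads are 19 mm wide; open, the fingers measure 130 mm over their backs; the gripper's body (75 mm by 190 mm) begins 47 mm behind the grasp point.
Start: joints at [-1.248, 0.342, 1.524, -0, 1.275, -0.146], TCP at [0.237, -0.468, 0.227] pointing down, gripper open.
Joint ranges: [-2.53, 2.53], [-0.77, 2.02], [0.04, 2.7], [-1, 4.14], [0.28, 2.66], [-3.11, 3.11]. Speed limits (rad/s): [2.57, 2.57, 3.14, 3.14, 3.14, 3.14].

INTERFACE

Orientations are given as [roll, pitch, yaw] about the fixed x, y, z axes, in that order (R = Rz(yaw) Ry(pitch) Rx(roll)).
In Python, from cell import robot, read_camera, nets gives the robot as it stands. The module is installed in compiled form; this text tells all that it offers.
- The arm moves only by the tool carry_out, never from a script. Its arguments are lists of equal length, an entry for each row: "translation": the shift along the tool's x, y, z in m, a list of three; "turn": the turn, a rotation vector about the tool's x, y, z in rad, a list of three; "gripper": the gripper's target within -1 to 1 (shut at 1, half-way at 0, fully open at -1). A call has 1 to 10 rows; each row shifts and turns the commanded pose from where the row before left it, along the tool's axes as they then stand; what a row does not reach is not made up. A row lasts 1/10 s, in which the tool goes at most 50 mm and 8.59 degrees, less where a joint would pass 70% of its speed; a pose out of reach is approached as far as the arm can. A call with a gripper value outside its range is refused whole. The fingers move at their own pace and stop on an object; "squeeze" is the grip in N (left out, the last holds). Time passes only in rows, so rows that do not move let the fingers close. It gives the time, the measured TCP pose, the force and the opening at its end, in the units of the state.
- robot.observe(): the state, without advancing time (a new reading comes with each control period).
- read_camera(name): name is "side" or "top" or "wrist"; returns a dict with "img" (400x640x3 uint8, red, green, blue), "fx", "fy", "cx", "cy" (pixels), "distortion" ([k1, k2, p1, p2, k3] as OpenCV has them; the pictures are not rectified), "world_from_camera" (4x4, takes a point from camera to world coordinates). Camera axes: x right, y down, z forward; pixel columns grow to the right and rows downward; lengths in m; the calibration is good to about 2 mm. A picture is of the moment at which its call begins. There is no depth.
- robot.hand_in(): hands the job in, once; it reports no verdict.
Trained networks look in a picture, given as the dict that the camera call returned (one of the last four; its "shot" number tells which), for a name from the list of things; names that differ only in an ending like _2 or _b are one class to them, and where a whole thing is asked for, a point or a joint stands for the part that bears it (a point fixed in the world has none). Each returns a list of dicts, best first, with "score" (0 to 1); they miss things now and then, are a little off and sometimes report something else, mostly with a low value. They report only what shows in the picture. A call takes as long as a camera call. They do not tell look-alikes from the thing itself.
- nets.regions_of(picture, name): "region" (400x640 bool, what is visible of it) and "pixel" ([column, row] in pixels, amid what is visible of it).
- nets.tip_of(picture, name): "pixel" ([column, row] in pixels: a listed point, or the origin of a listed thing).
The state is a dict: "time": time; "qpos": joint angles; "qvel": joint speeds; "joint_efforts": joint torques, N m; "tool_pos": TCP position; "tool_rot": TCP orientation; "contact_force": force on the tool from outside, world axes, zero at the start; "torque": the same for the moment, N m; "opening": finger opening in m.
Only numpy, scipy, OpenCV 4.12 (cv2) and the standard library are available. Lean on these libraries where they do the work, as an engineer would, in place of code of your own. Each camera call takes 0.05 s, during which the arm holds its last target. There are 200 camera calls.

TASK

One of the three sealed tins on the shoemaker's bench has a loose part in it: pick the tins up and shake them lengthwise, one after another, until you have the one that rattles, and set each silent tin back down upright about where it stood. Hold the rattling tin out over the middle of the leather pad, level and about a hand's breadth (10 cm) above it, and finish while still holding it there. Do not drop a tin or push the other things on the bench about.

Things in the scene. Friction and masses are not known exactly. Their poses are not given: they have to be found in the camera images.
- tin_a: a sealed steel tin, lid shut for good, paper label on top, 150 long (its x) x 56 wide (its y) x 58 mm high; origin at the centre of its underside, z up; tins weigh 240 to 560 g empty. In one of the three alike tins, a different one each time, a loose 250 g round steel part rolls freely lengthwise (along x), 43 mm either way from the middle, and knocks on the ends; the other two are empty
- tin_b: a second tin, just like tin_a; the three stand apart in a row across the bench
- tin_c: a third tin, just like tin_a
- pad: a brown leather hand-over pad fixed on the bench at its far side, 120 (x) x 180 (y) x 4 mm thick; origin at the centre of its underside, on the bench
- hammer: bystander: a hammer lying on the bench, 240 mm long
- glue_jar: bystander: an amber glass jar, 64 mm across, 85 mm high; origin under its centre
- spool: bystander: a wooden thread spool, 48 mm across, 58 mm high; origin under its centre
- strop: bystander: a leather-faced strop block, 200 x 50 x 20 mm; origin under its centre
Mind the look-alikes: they are no part of the job. What is shaped like the tin_c but orange or red is not meant.

How it is judged:
By the outcome, as a careful person would: the job done as asked, in the order asked, and still so for the second after the job is handed in, while the arm keeps its last pose, push and grip.
It also fails if it takes over 72 s, if anything falls off the work surface, if the arm or the gripper's body presses on something with over 40 N, if the wrist force passes 120 N, or if a joint passes its speed limit or range.

## Working session

There is one attempt and no reset: what is moved stays moved. The work goes in short steps, Python scripts to look and compute and a tool call to move; the robot and the scene stay as the last step left them, time stands still between calls to the robot, and variables do not carry over. Pictures are saved under pics/ and viewed, about 8 in all and at most 12, crops included, and the job is handed in when it is done.

Besides the shell and the picture viewer there is one more tool, called after "Emit:" by a JSON object that holds its "api" and its "payload". carry_out: Moves the arm, as the interface text tells. Its arguments: {"type":"object","properties":{"translation":{"type":"array","items":{"type":"array","items":{"type":"number"}}},"turn":{"type":"array","items":{"type":"array","items":{"type":"number"}}},"gripper":{"type":"array","items":{"type":"number"}},"squeeze":{"type":"number"}},"required":["translation","turn","gripper"]}

```bash
mkdir -p pics; cat > h.py <<'E'
import numpy as np, cv2
from cell import robot, read_camera, nets
def ray(p,px):
    K=np.array([[p['fx'],0,p['cx']],[0,p['fy'],p['cy']],[0,0,1]])
    u=cv2.undistortPoints(np.array([[px]],float),K,np.array(p['distortion']))[0,0]
    T=np.array(p['world_from_camera']);return T[:3,3],T[:3,:3]@np.array([u[0],u[1],1])
def at(p,px,z):
    o,d=ray(p,px);return o+d*(z-o[2])/d[2]
def rect(p,reg,z):
    c=max(cv2.findContours(reg.astype(np.uint8),cv2.RETR_EXTERNAL,cv2.CHAIN_APPROX_NONE)[0],key=cv2.contourArea)
    w=np.array([at(p,q,z)[:2] for q in c[:,0,:].astype(float)],np.float32)
    return cv2.minAreaRect(w*1000)
E
python3 - <<'E'
from h import *
p=read_camera('top'); s=read_camera('side')
cv2.imwrite('pics/top.png',p['img'][...,::-1]); cv2.imwrite('pics/side.png',s['img'][...,::-1])
print(robot.observe())
print(np.array(p['world_from_camera']).round(3))
for n,z in [('tin_a',.058),('pad',.004),('hammer',.02),('glue_jar',.085),('spool',.058),('strop',.02)]:
    for r in nets.regions_of(p,n):
        print(n,round(r['score'],2),np.round(r['pixel']),r['region'].sum(),at(p,r['pixel'],z).round(3),rect(p,r['region'],z),np.round(p['img'][r['region']].mean(0)))
E
```

```text
{'time': 0.1, 'qpos': array([-1.24801797e+00,  3.42670289e-01,  1.52492505e+00, -2.78223761e-05,
        1.27539443e+00, -1.45973925e-01]), 'qvel': array([-2.61441422e-04, -2.20774629e-03, -1.48863408e-03, -4.75988868e-04,
        6.76342699e-04, -2.84426467e-05]), 'joint_efforts': array([ 2.09074002e-03, -4.32001948e+01, -2.44694799e+01,  7.18557998e-02,
        5.25866705e-02, -5.46935075e-05]), 'tool_pos': array([ 0.23708865, -0.46800784,  0.22610427]), 'tool_rot': array([-3.14141576e+00,  1.38612085e-03, -1.10203581e+00]), 'contact_force': array([ 0.47527446, -0.54617377, -0.41170543]), 'torque': array([-0.03938942, -0.04992785, -0.01977735]), 'opening': 0.09184756420275125}
[[ 0.013 -0.995  0.1    0.397]
 [-1.    -0.014 -0.003 -0.009]
 [ 0.004 -0.1   -0.995  1.102]
 [ 0.     0.     0.     1.   ]]
tin_a 0.95 [214. 223.] 1712 [0.451 0.236 0.058] ((446.14178466796875, 235.78407287597656), (154.70562744140625, 65.64620971679688), 28.19242286682129) [217. 211. 196.]
tin_a 0.95 [482. 297.] 2118 [ 0.284 -0.401  0.058] ((296.01373291015625, -396.70892333984375), (77.48517608642578, 154.
[... 1018 characters left out ...]
7.66507720947266) [215. 179. 130.]
glue_jar 0.95 [173. 136.] 843 [0.654 0.334 0.085] ((654.58349609375, 339.01092529296875), (90.83739471435547, 63.195247650146484), 47.73127746582031) [112.  96.  79.]
spool 0.83 [147. 201.] 470 [0.501 0.397 0.058] ((499.672119140625, 397.40283203125), (69.3288345336914, 44.54890060424805), 75.48322296142578) [206. 164. 105.]
spool 0.59 [492. 196.] 1331 [ 0.525 -0.43   0.058] ((550.4894409179688, -412.98175048828125), (90.83027648925781, 231.92369079589844), 87.02033233642578) [219. 182. 133.]
strop 0.6 [453. 137.] 1576 [ 0.678 -0.351  0.02 ] ((676.7127685546875, -349.9058532714844), (52.8038444519043, 202.5530548095703), 12.176348686218262) [128.  77.  44.]
```

View pics/top.png

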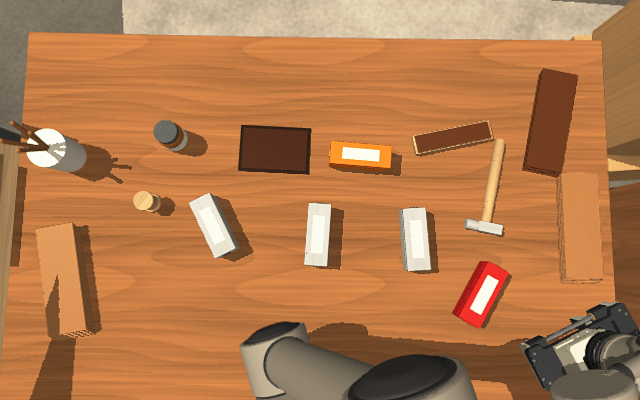

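View pics/side.png

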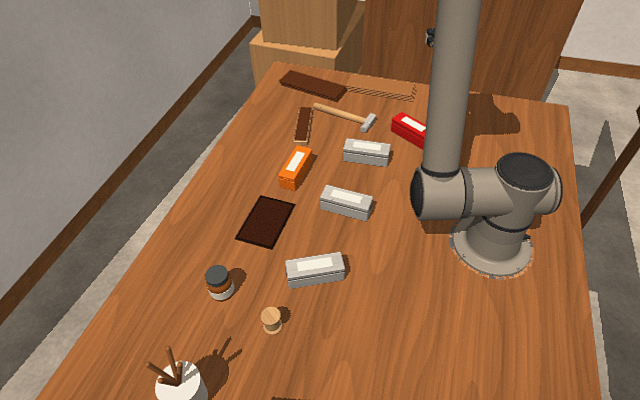

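The three silver tins, at (214,223), (319,235) and (411,240), fit the description. The orange one at (360,157) and the red one at (482,297) are look-alikes. Next I'll measure the labels and take a crop to confirm.

```bash
cat >> h.py <<'E'
def label(p,c,z=.058,thr=None,win=45):
    im=p['img'].astype(int);c=np.round(c).astype(int)
    m=((im.min(2)>225)).astype(np.uint8)
    mm=np.zeros_like(m);y0,x0=max(c[1]-win,0),max(c[0]-win,0);mm[y0:c[1]+win,x0:c[0]+win]=m[y0:c[1]+win,x0:c[0]+win]
    n,l,s,_=cv2.connectedComponentsWithStats(mm)
    k=1+np.argmax(s[1:,4]);return rect(p,l==k,z),s[k,4]
def rel(pos,yaw):
    "tool-frame shift and z turn from here to pos (world), tool-down yaw"
    from scipy.spatial.transform import Rotation as R
    o=robot.observe();A=R.from_euler('xyz',o['tool_rot']);B=R.from_euler('xyz',[np.pi,0,yaw])
    print('shift',A.inv().apply(np.array(pos)-o['tool_pos']).round(4),'turn',(A.inv()*B).as_rotvec().round(4))
E
python3 - <<'E'
from h import *
p=read_camera('top')
for c in [(214,223),(319,235),(411,240)]: print(label(p,c))
im=cv2.resize(p['img'][110:340,180:520],None,fx=2.3,fy=2.3,interpolation=cv2.INTER_CUBIC)
cv2.imwrite('pics/crop.png',im[...,::-1])
E
```

```text
(((445.70623779296875, 240.87408447265625), (89.7904052734375, 29.112030029296875), 27.110424041748047), np.int32(458))
(((427.40478515625, -12.376115798950195), (28.381851196289062, 90.3654556274414), 86.42928314208984), np.int32(452))
(((419.8355407714844, -248.93521118164062), (89.54277038574219, 28.613304138183594), 4.104427814483643), np.int32(454))
```

View pics/crop.png

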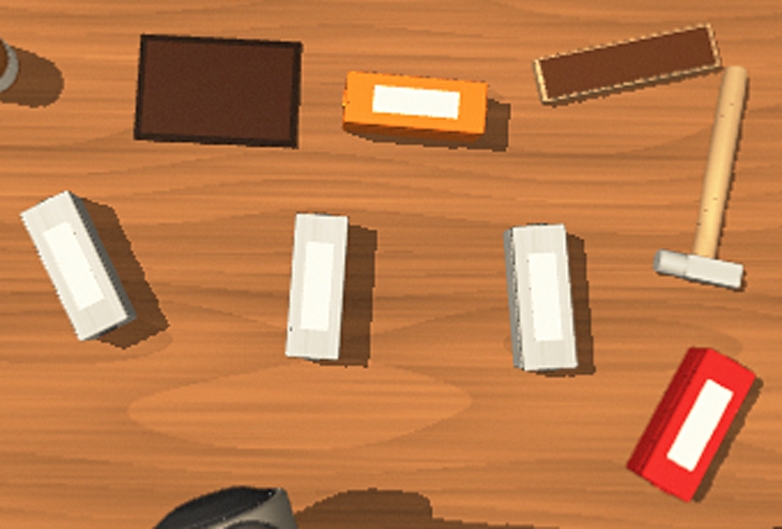

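```bash
python3 - <<'E'
from h import *
rel([.420,-.249,.14],np.deg2rad(-85.9))
E
```

```text
shift [-0.1131 -0.2622  0.0867] turn [0.     0.     0.3972]
```

Emit:
{"api": "carry_out", "payload": {"translation": [[-0.0162, -0.0375, 0.0124], [-0.0162, -0.0375, 0.0124], [-0.0162, -0.0375, 0.0124], [-0.0162, -0.0375, 0.0124], [-0.0162, -0.0375, 0.0124], [-0.0162, -0.0375, 0.0124], [-0.0162, -0.0375, 0.0124], [0, 0, 0], [0, 0, 0], [0, 0, 0]], "turn": [[0, 0, 0], [0, 0, 0], [0, 0, 0], [0, 0, 0], [0, 0, 0], [0, 0, 0], [0, 0, 0], [0, 0, 0.132], [0, 0, 0.132], [0, 0, 0.132]], "gripper": [-1, -1, -1, -1, -1, -1, -1, -1, -1, -1], "squeeze": 50}}

```text
time: 1.45
tool_pos: [0.4205, -0.2481, 0.1398]
tool_rot: [3.142, 0.0, -1.502]
contact_force: [-0.2, -0.6, 0.0]
opening: 0.0916
```

```bash
python3 - <<'E'
from h import *
p=read_camera('wrist');cv2.imwrite('pics/w1.png',p['img'][...,::-1])
o=robot.observe();print(o['tool_pos'],o['tool_rot'])
print(nets.tip_of(p,'tin_a')[:2])
for r in nets.regions_of(p,'tin_a'):print(r['score'],r['pixel'],label(p,r['pixel'],win=200))
rel([.420,-.249,.014],np.deg2rad(-85.9))
E
```

```text
[ 0.42043813 -0.24835339  0.13991701] [-3.14148796e+00 -1.66873945e-04 -1.50914171e+00]
[{'pixel': [318.3, 192.0], 'score': 0.66}, {'pixel': [62.2, 163.9], 'score': 0.62}]
0.93 [40.3, 162.0] (((434.5511779785156, -12.814552307128906), (26.089736938476562, 102.78388977050781), 86.09183502197266), np.int32(3017))
0.89 [317.7, 187.6] (((433.87152099609375, -250.6687469482422), (118.28372192382812, 38.668731689453125), 4.575736045837402), np.int32(5982))
0.65 [440.1, 333.0] (((424.79730224609375, -251.41757202148438), (100.02867126464844, 38.26762390136719), 4.915578842163086), np.int32(4697))
shift [0.0004 0.0003 0.1259] turn [-0.0001 -0.0001  0.0042]
```

View pics/w1.png

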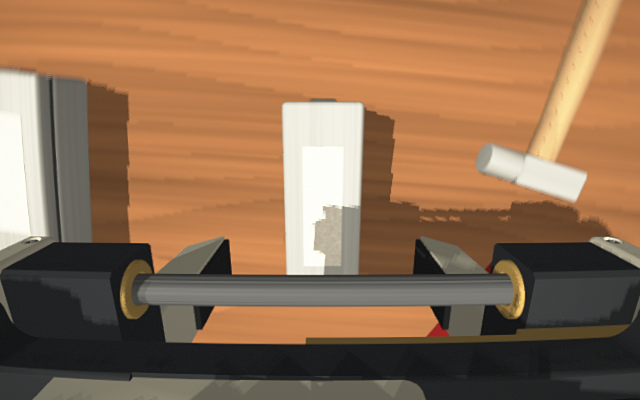

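The wrist view shows the silver tin centred between the fingers, near column 323. I'll descend and grip.

Emit:
{"api": "carry_out", "payload": {"translation": [[0, 0, 0.03], [0, 0, 0.036], [0, 0, 0.03], [0, 0, 0.02], [0, 0, 0.01], [0, 0, 0], [0, 0, 0], [0, 0, 0], [0, 0, 0], [0, 0, 0]], "turn": [[0, 0, 0], [0, 0, 0], [0, 0, 0], [0, 0, 0], [0, 0, 0], [0, 0, 0], [0, 0, 0], [0, 0, 0], [0, 0, 0], [0, 0, 0]], "gripper": [-1, -1, -1, -1, -1, -1, 1, 1, 1, 1], "squeeze": 50}}

```text
time: 2.6
tool_pos: [0.4205, -0.2489, 0.0146]
tool_rot: [-3.141, -0.001, -1.498]
contact_force: [1.1, -0.4, 0.3]
opening: 0.0643
```

Emit:
{"api": "carry_out", "payload": {"translation": [[0, 0, 0], [0, 0, 0], [0, 0, -0.01], [0, 0, -0.02], [0, 0, -0.03], [0, 0, -0.03], [0, 0, -0.03], [0, 0, 0], [0, 0, 0], [0, 0, 0]], "turn": [[0, 0, 0], [0, 0, 0], [0, 0, 0], [0, 0, 0], [0, 0, 0], [0, 0, 0], [0, 0, 0], [0, 0, 0], [0, 0, 0], [0, 0, 0]], "gripper": [1, 1, 1, 1, 1, 1, 1, 1, 1, 1]}}

```text
time: 3.6
tool_pos: [0.4191, -0.2477, 0.1322]
tool_rot: [3.139, 0.002, -1.498]
contact_force: [0.1, 0.3, -5.6]
opening: 0.0556
```

```bash
cat >s.py <<'E'
from h import *
from scipy.spatial.transform import Rotation as R
o=robot.observe();A=R.from_euler('xyz',o['tool_rot']).inv()
print(o['time'],o['tool_pos'].round(4),o['tool_rot'].round(3),'F tool',A.apply(o['contact_force']).round(2),'M tool',A.apply(o['torque']).round(3),o['opening'])
E
python3 s.py
```

```text
3.6 [ 0.4191 -0.2477  0.1322] [ 3.139e+00  2.000e-03 -1.498e+00] F tool [-0.25 -0.14  5.62] M tool [-0.039 -0.042 -0.016] 0.05560861353958896
```

Emit:
{"api": "carry_out", "payload": {"translation": [[0, 0.03, 0], [0, -0.03, 0], [0, -0.03, 0], [0, 0.03, 0], [0, 0.03, 0], [0, -0.03, 0], [0, -0.03, 0], [0, 0.03, 0], [0, 0.03, 0], [0, -0.03, 0]], "turn": [[0, 0, 0], [0, 0, 0], [0, 0, 0], [0, 0, 0], [0, 0, 0], [0, 0, 0], [0, 0, 0], [0, 0, 0], [0, 0, 0], [0, 0, 0]], "gripper": [1, 1, 1, 1, 1, 1, 1, 1, 1, 1]}}

```text
time: 4.6
tool_pos: [0.4119, -0.2456, 0.13]
tool_rot: [3.129, 0.01, -1.501]
contact_force: [0.4, -0.1, -6.5]
opening: 0.0558
```

```bash
python3 s.py
```

```text
4.6 [ 0.4119 -0.2456  0.13  ] [ 3.129  0.01  -1.501] F tool [ 0.15 -0.43  6.48] M tool [ 0.053  0.071 -0.012] 0.05578222256319673
```

Emit:
{"api": "carry_out", "payload": {"translation": [[0, -0.03, 0], [0, 0.03, 0], [0, 0.03, 0], [0, -0.03, 0], [0, 0, 0], [0, 0, 0], [0, 0, 0], [0, 0, 0], [0, 0, 0], [0, 0, 0]], "turn": [[0, 0, 0], [0, 0, 0], [0, 0, 0], [0, 0, 0], [0.06, 0, 0], [0.06, 0, 0], [0, 0, 0], [0, 0, 0], [0, 0, 0], [0, 0, 0]], "gripper": [1, 1, 1, 1, 1, 1, 1, 1, 1, 1]}}

```text
time: 5.6
tool_pos: [0.4204, -0.2486, 0.1337]
tool_rot: [-3.022, 0.0, -1.498]
contact_force: [0.1, -0.3, -5.5]
opening: 0.0555
```

```bash
python3 s.py
```

```text
5.6 [ 0.4204 -0.2486  0.1337] [-3.022  0.    -1.498] F tool [0.34 0.6  5.48] M tool [-0.145 -0.067  0.013] 0.0555163783479459
```

Emit:
{"api": "carry_out", "payload": {"translation": [[0, 0, 0], [0, 0, 0], [0, 0, 0], [0, 0, 0], [0, 0, 0], [0, 0, 0], [0, 0, 0], [0, 0, 0], [0, 0, 0]], "turn": [[-0.06, 0, 0], [-0.06, 0, 0], [-0.06, 0, 0], [-0.06, 0, 0], [0, 0, 0], [0, 0, 0], [0, 0, 0], [0, 0, 0], [0, 0, 0]], "gripper": [1, 1, 1, 1, 1, 1, 1, 1, 1]}}

```text
time: 6.5
tool_pos: [0.42, -0.2488, 0.1341]
tool_rot: [3.022, -0.0, -1.499]
contact_force: [0.8, -0.6, -6.6]
opening: 0.0559
```

```bash
python3 s.py
```

```text
6.5 [ 0.42   -0.2488  0.1341] [ 3.022 -0.    -1.499] F tool [ 0.7  -1.52  6.5 ] M tool [-0.012  0.055  0.002] 0.05589582381097778
```

Emit:
{"api": "carry_out", "payload": {"translation": [[0, 0, 0], [0, 0, 0], [0, 0, 0], [0, 0, 0]], "turn": [[0.06, 0, 0], [0.06, 0, 0], [0, 0, 0], [0, 0, 0]], "gripper": [1, 1, 1, 1]}}

```text
time: 6.9
tool_pos: [0.4198, -0.2489, 0.1342]
tool_rot: [3.141, -0.0, -1.499]
contact_force: [0.7, 0.6, -6.4]
opening: 0.0555
```

```bash
python3 s.py
```

```text
6.9 [ 0.4198 -0.2489  0.1342] [ 3.141 -0.    -1.499] F tool [-0.52 -0.75  6.38] M tool [-0.052 -0.066  0.044] 0.055531797479356
```

```bash
cat >avg.py <<'E'
from h import *
from scipy.spatial.transform import Rotation as R
F=[];M=[]
for i in range(8):
    read_camera('wrist');o=robot.observe();A=R.from_euler('xyz',o['tool_rot']).inv()
    F.append(A.apply(o['contact_force']));M.append(A.apply(o['torque']))
F=np.array(F);M=np.array(M)
print(o['time'],o['tool_pos'].round(4),o['tool_rot'].round(3),'F',F.mean(0).round(2),'M',M.mean(0).round(3),'sd',M.std(0).round(3))
E
python3 avg.py
```

```text
7.3 [ 0.4203 -0.2485  0.1338] [ 3.141  0.    -1.498] F [0.03 0.35 5.71] M [-0.108 -0.013 -0.012] sd [0.038 0.028 0.022]
```

Emit:
{"api": "carry_out", "payload": {"translation": [[0, 0, 0], [0, 0, 0], [0, 0, 0], [0, 0, 0], [0, 0, 0], [0, 0, 0], [0, 0, 0], [0, 0, 0], [0, 0, 0], [0, 0, 0]], "turn": [[0.1, 0, 0], [0.1, 0, 0], [0, 0, 0], [0, 0, 0], [0, 0, 0], [0, 0, 0], [-0.1, 0, 0], [-0.1, 0, 0], [0, 0, 0], [0, 0, 0]], "gripper": [1, 1, 1, 1, 1, 1, 1, 1, 1, 1]}}

```text
time: 8.3
tool_pos: [0.4209, -0.248, 0.1335]
tool_rot: [-3.14, 0.001, -1.496]
contact_force: [0.6, -0.2, -5.8]
opening: 0.0556
```

```bash
python3 avg.py
```

```text
8.7 [ 0.4199 -0.2487  0.134 ] [-3.141 -0.    -1.499] F [-0.1   0.09  5.86] M [ 0.029 -0.035  0.014] sd [0.017 0.031 0.033]
```

Emit:
{"api": "carry_out", "payload": {"translation": [[0, 0, 0], [0, 0, 0], [0, 0, 0], [0, 0, 0], [0, 0, 0], [0, 0, 0]], "turn": [[-0.1, 0, 0], [-0.1, 0, 0], [-0.1, 0, 0], [0, 0, 0], [0, 0, 0], [0, 0, 0]], "gripper": [1, 1, 1, 1, 1, 1]}}

```text
time: 9.3
tool_pos: [0.4197, -0.2486, 0.134]
tool_rot: [2.843, 0.0, -1.498]
contact_force: [-0.4, 1.4, -5.8]
opening: 0.056
```

```bash
python3 avg.py
```

```text
9.7 [ 0.4201 -0.2487  0.1341] [ 2.842 -0.    -1.498] F [-0.03 -1.86  5.93] M [ 0.339 -0.034 -0.025] sd [0.036 0.027 0.026]
```

Emit:
{"api": "carry_out", "payload": {"translation": [[0, 0, 0], [0, 0, 0], [0, 0, 0], [0, 0, 0]], "turn": [[0.1, 0, 0], [0.1, 0, 0], [0.1, 0, 0], [0, 0, 0]], "gripper": [1, 1, 1, 1]}}

```text
time: 10.1
tool_pos: [0.4181, -0.2484, 0.1343]
tool_rot: [-3.142, 0.001, -1.5]
contact_force: [-0.3, 0.8, -6.0]
opening: 0.0561
```

```bash
python3 avg.py
```

```text
10.5 [ 0.4206 -0.2485  0.1336] [ 3.141  0.    -1.497] F [-0.07 -0.07  5.6 ] M [-0.098 -0.003 -0.008] sd [0.021 0.023 0.029]
```

Emit:
{"api": "carry_out", "payload": {"translation": [[0, 0, 0], [0, 0, 0], [0, 0, 0], [0, 0, 0], [0, 0, 0], [0, 0, 0]], "turn": [[0.1, 0, 0], [0.1, 0, 0], [0.1, 0, 0], [0, 0, 0], [0, 0, 0], [0, 0, 0]], "gripper": [1, 1, 1, 1, 1, 1]}}

```text
time: 11.1
tool_pos: [0.4208, -0.2489, 0.1342]
tool_rot: [-2.843, -0.001, -1.497]
contact_force: [-1.2, 0.6, -5.5]
opening: 0.0556
```

```bash
python3 avg.py
```

```text
11.5 [ 0.4203 -0.2485  0.1339] [-2.842 -0.    -1.498] F [0.12 1.3  5.52] M [-0.356 -0.036  0.007] sd [0.025 0.021 0.018]
```

Emit:
{"api": "carry_out", "payload": {"translation": [[0, 0, 0], [0, 0, 0], [0, 0, 0], [0, 0, 0]], "turn": [[-0.1, 0, 0], [-0.1, 0, 0], [-0.1, 0, 0], [0, 0, 0]], "gripper": [1, 1, 1, 1]}}

```text
time: 11.9
tool_pos: [0.4223, -0.2488, 0.134]
tool_rot: [-3.141, -0.001, -1.496]
contact_force: [0.3, -0.3, -6.6]
opening: 0.0557
```

```bash
python3 avg.py
```

```text
12.3 [ 0.4197 -0.2488  0.134 ] [-3.141  0.    -1.499] F [-0.16  0.21  5.8 ] M [ 0.045 -0.037  0.01 ] sd [0.023 0.028 0.043]
```

Emit:
{"api": "carry_out", "payload": {"translation": [[0, -0.02, 0], [0, -0.03, 0], [0, -0.01, 0], [0, 0, 0], [0, 0, 0], [0, 0, 0]], "turn": [[0, 0, 0], [0, 0, 0], [0, 0, 0], [0, 0, 0], [0, 0, 0], [0, 0, 0]], "gripper": [1, 1, 1, 1, 1, 1]}}

```text
time: 12.9
tool_pos: [0.4789, -0.2442, 0.1338]
tool_rot: [3.141, 0.001, -1.498]
contact_force: [-0.6, 0.7, -6.1]
opening: 0.0559
```

```bash
python3 avg.py
```

```text
13.3 [ 0.4799 -0.2443  0.134 ] [ 3.142 -0.    -1.498] F [ 0.12 -0.05  5.71] M [-0.073 -0.029  0.011] sd [0.017 0.028 0.022]
```

Emit:
{"api": "carry_out", "payload": {"translation": [[0, 0.02, 0], [0, 0.03, 0], [0, 0.01, 0], [0, 0, 0], [0, 0, 0], [0, 0, 0]], "turn": [[0, 0, 0], [0, 0, 0], [0, 0, 0], [0, 0, 0], [0, 0, 0], [0, 0, 0]], "gripper": [1, 1, 1, 1, 1, 1]}}

```text
time: 13.9
tool_pos: [0.4212, -0.2489, 0.1341]
tool_rot: [-3.14, -0.001, -1.498]
contact_force: [0.6, -0.4, -6.1]
opening: 0.0559
```

```bash
python3 avg.py
```

```text
14.3 [ 0.4203 -0.2486  0.1339] [-3.142 -0.    -1.498] F [-0.36  0.2   5.61] M [ 0.006 -0.018 -0.012] sd [0.045 0.033 0.029]
```

Tin 1 rattles. Its level moment flips reproducibly, by about 0.14 N m after a tilt and 0.08 N m after a pure lengthwise stroke, with a noise of about 0.01. It also weighs about 583 g, more than the 560 g maximum for an empty tin. I'll carry it to the pad.

Emit:
{"api": "carry_out", "payload": {"translation": [[-0.016, -0.012, 0], [-0.028, -0.021, 0], [-0.033, -0.025, 0], [-0.033, -0.025, 0], [-0.033, -0.025, 0], [-0.033, -0.025, 0], [-0.033, -0.025, 0], [-0.033, -0.025, 0], [-0.03, -0.022, 0], [-0.03, -0.022, 0]], "turn": [[0, 0, 0], [0, 0, 0], [0, 0, 0], [0, 0, 0], [0, 0, 0], [0, 0, 0], [0, 0, 0], [0, 0, 0], [0, 0, 0], [0, 0, 0]], "gripper": [1, 1, 1, 1, 1, 1, 1, 1, 1, 1]}}

```text
time: 15.3
tool_pos: [0.6253, 0.0707, 0.1336]
tool_rot: [3.141, -0.0, -1.498]
contact_force: [0.9, -0.2, -5.7]
opening: 0.0559
```

```bash
python3 - <<'E'
from h import *
rel([.645,.101,.118],np.deg2rad(-86))
E
```

```text
shift [-0.0288 -0.0219  0.0156] turn [ 0.0003 -0.0001  0.0033]
```

Emit:
{"api": "carry_out", "payload": {"translation": [[-0.015, -0.011, 0.006], [-0.01, -0.008, 0.006], [-0.004, -0.003, 0.004], [0, 0, 0], [0, 0, 0], [0, 0, 0]], "turn": [[0, 0, 0], [0, 0, 0], [0, 0, 0], [0, 0, 0], [0, 0, 0], [0, 0, 0]], "gripper": [1, 1, 1, 1, 1, 1]}}

```text
time: 15.9
tool_pos: [0.6443, 0.0985, 0.1183]
tool_rot: [-3.141, -0.0, -1.499]
contact_force: [-0.5, 0.4, -5.0]
opening: 0.0562
```

```bash
python3 avg.py; python3 - <<'E'
from h import *
p=read_camera('side');t=read_camera('top')
a=cv2.resize(p['img'][100:300,180:440],None,fx=3,fy=3,interpolation=cv2.INTER_CUBIC)
cv2.imwrite('pics/side2.png',a[...,::-1]);cv2.imwrite('pics/top2.png',t['img'][...,::-1])
E
```

```text
16.3 [0.6444 0.0995 0.118 ] [-3.141 -0.    -1.498] F [0.06 0.16 5.63] M [ 0.011 -0.038 -0.001] sd [0.02  0.037 0.035]
```

View pics/side2.png

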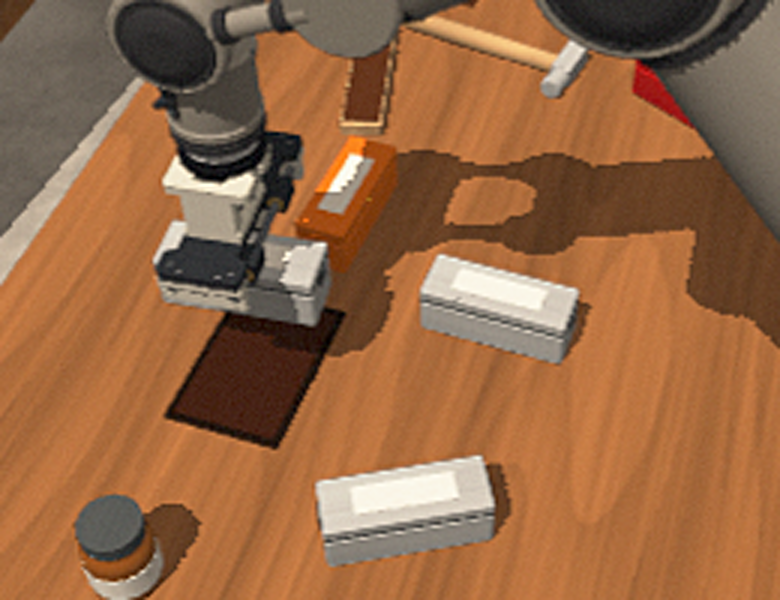

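View pics/top2.png

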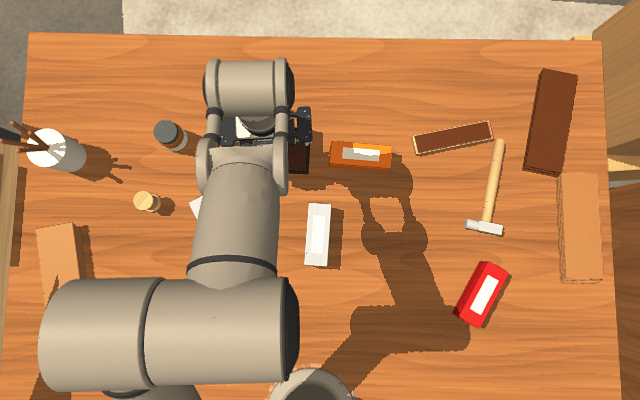

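The side view shows the tin held level over the pad, with its ends near crop pixels (165,300) and (320,325). The other tins and bystanders haven't moved. I'll check the held pose by projecting the model.

```bash
python3 - <<'E'
from h import *
p=read_camera('side');T=np.linalg.inv(np.array(p['world_from_camera']))
K=np.array([[p['fx'],0,p['cx']],[0,p['fy'],p['cy']],[0,0,1]])
a=np.deg2rad(4.1);u=np.array([np.cos(a),np.sin(a),0]);v=np.array([-u[1],u[0],0])
im=cv2.resize(p['img'][150:250,200:330],None,fx=6,fy=6,interpolation=cv2.INTER_CUBIC)[...,::-1].copy()
def pr(X):return cv2.projectPoints(np.array(X),cv2.Rodrigues(T[:3,:3])[0],T[:3,3],K,np.array(p['distortion']))[0][:,0]
C=np.array([.6444,.0995,0])
B={(i,j,k):pr([C+i*.075*u+j*.028*v+[0,0,.1034+.058*k]])[0] for i in(-1,1) for j in(-1,1) for k in(0,1)}
f=lambda q:tuple(int(x) for x in (q-[200,150])*6+3)
for s in B:
  for t in B:
    if sum(x!=y for x,y in zip(s,t))==1: cv2.line(im,f(B[s]),f(B[t]),(0,255,0),1)
cv2.imwrite('pics/side3.png',im)
E
```

```text
(no output)
```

View pics/side3.png

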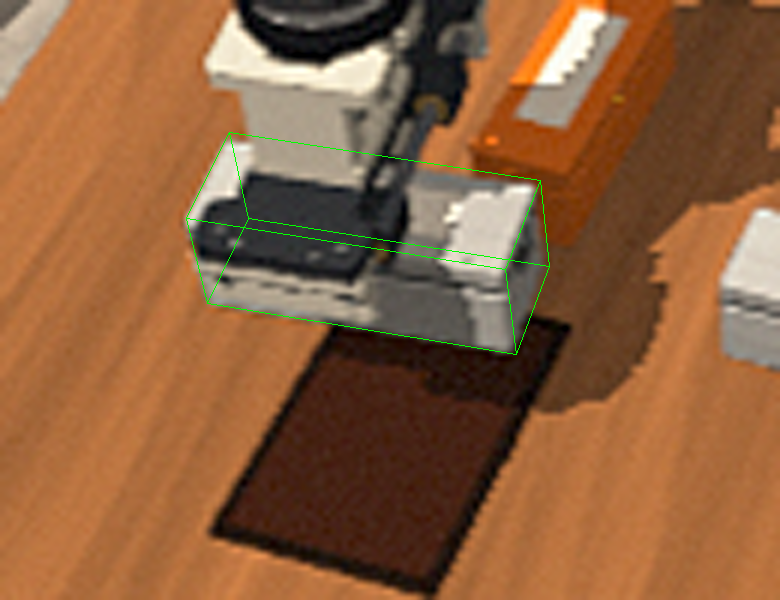

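The model box matches the tin, so it is level, centred and about 10 cm up. Handing in.

```bash
python3 -c "
from cell import robot
o=robot.observe();print(o['time'],o['tool_pos'],o['opening']);print(robot.hand_in())"
```

```text
16.45 [0.64443035 0.09963683 0.11791547] 0.05577153924542114
the job is handed in; nothing more can be done
None
```

I picked up the silver tin on the robot's right first, and it was the one that rattled, so I never touched the other two. It is now held over the leather pad, and I handed the job in at 16.5 s of the 72 s.

- **Which tin:** After lengthwise shakes and small tilts, the twisting moment on the wrist at level kept flipping. It changed by about 0.14 N m after tilts and 0.08 N m after lengthwise strokes alone, against noise of about 0.01. The full ±43 mm roll should give about 0.21 N m, so the change was smaller than expected but always in the right direction. The tin weighs about 583 g, more than an empty one can (560 g at most). I shook no second tin to compare.
- **Final hold:** The tool stands at (0.644, 0.100, 0.118) m, and I measured the pad centre at (0.645, 0.101) m. That puts the tin's underside about 10 cm above the pad. The model box drawn into the side picture matched the tin to within a few millimetres, level and centred in the grip.
- **Other things on the bench:** In the last pictures everything visible stood where it had been. The arm hid a few things from the top camera.

No check failed. Single force readings were too noisy to use, so I averaged eight at a time.

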